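Index the drill jig to the marked notch and lock it

TASK

Index the drill jig for its last hole: push the plate round by its upright white handle until the notch with the yellow dot faces the lock bar, then push the bar's red tab so that the bar slides fully home in that notch. Push gently with the fingertips only: do not grip, strike or ram the handle or the tab, and leave the tube piece, tape roll, paint tin and screwdriver lying or standing where they are.

Things in the scene. Friction and masses are not known exactly. Their poses are not given: they have to be found in the camera images.
- jig: indexing drill jig bolted to the bench, green base 210 x 190 x 22 mm. Origin on the plate's spindle axis at bench height, z up. The lock bar lies along the jig's -y axis. The arm with the drill bush stands off to its +x +y corner (40 degrees from +x): 24 mm wide, 17 to 127 mm from the axis, underside 91 and top 105 mm above the bench (bush down to 60 mm, 30 mm from the axis)
- plate_mid (a point): centre of the dark grey index plate, on the axis, at its top face 38 mm above the bench. Plate 180 mm across, four notches 90 degrees apart, each 17 mm wide and 29 mm deep. Bolted on its middle: the teal tube foot, 84 mm across, top 47 mm above the bench, with a collar and clamp nut 38 mm across and up to 80 mm above the bench
- index_plate (a joint): angle of the index plate, rad, counter-clockwise seen from above; 0 when the notch with the yellow dot faces the lock bar exactly. Starts between 0.5 and 1.25, so it must go clockwise. Turns freely all the way round with a light drag (about 3 N at the handle) and stays where it is left; no detent
- handle (a point): middle of the upright white handle, a round grip 20 mm thick that stands on the plate 66 mm from the axis, from 39 to 85 mm above the bench; this point is 62 mm above the bench. At plate angle 0 it lies in the jig's -x, +y direction (135 degrees from +x), and it turns with the plate
- marked_notch (a point): middle of the notch that has a yellow dot (16 mm) on the plate behind it and a yellow line on either side, 79 mm from the axis, on the plate's top face. When it faces the bar it lies on the jig's -y axis
- lock_bar (a joint): travel of the lock bar, m: 0 fully drawn back, 0.028 fully home, where the tab meets rubber buffers on the guide's end (they give about 5 N/mm and stop hard after 5 mm: a firm push reads up to 0.033 and springs back). Starts between 0 and 0.005; the nose is 6 mm clear of the plate's rim at 0 and 22 mm inside it when home. About 2.5 N drag; stays where it is left
- tab (a point): middle of the outer face of the red thumb tab, the bent-up end of the lock bar: 30 mm wide, 6 mm thick, 26 to 74 mm above the bench; this point at 57 mm, and 184 mm from the axis at bar travel 0. Push it along the jig's +y. Bar 14 x 10 mm, nose tapered to 10 mm (draws a notch up to 4 mm off into line), in a guide 56 mm wide, 100 to 150 mm from the axis, to 46 mm above the bench
- tube_mid (a point): standing piece of teal tube, 38 mm across and 85 mm tall; this point is its centre. Leave it alone
- tape_mid (a point): roll of pink masking tape lying flat, 80 mm across and 25 mm high; this point is its centre. Leave it alone
- tin_mid (a point): standing yellow paint tin, 56 mm across and 70 mm tall; this point is its centre. Leave it alone
- screwdriver_grip (a point): orange handle of a lying screwdriver 190 mm long, shaft towards its x axis. Leave it alone

How it is judged:
By the outcome, as a careful person would: the job done as asked, in the order asked, and still so for the second after the job is handed in, with the robot touching nothing.
It also fails if it takes over 67 s, if anything falls off the work surface, if the arm or the gripper's body presses on something with over 40 N, if the wrist force passes 120 N, or if a joint passes its speed limit or range.

ROBOT

A 6-joint arm with a two-finger parallel gripper is mounted at the origin on the work surface. World frame = base frame: x ahead of the robot, y to its left, z up, the work surface at z = 0. Lengths are in m, angles in rad, forces in N, time in s.
With the tool pointing down it reaches from about 0.4 to 0.825 m from the base axis. Payload 7 kg.
Tool frame: the origin (TCP) lies at the very end of the fingers, on their centre line; the grasp point (between the pads) lies 19 mm behind it; z points along the fingers, y is the line along which they close (so a half turn about z gives the same grasp; the last joint's range is limited). The gripper opens to 88 mm and grips with 3 to 60 N. Pads are 19 mm wide; open, the fingers measure 130 mm over their backs; the gripper's body (78 mm by 193 mm) begins 47 mm behind the grasp point.
Start: joints at [1.596, 0.359, 0.012, 0, -1.224, -0.288], TCP at [0.175, 0.652, 0.227] pointing down, gripper open.
Joint ranges: [-3.07, 3.07], [-1.43, 2.12], [-1.02, 1.25], [-3.03, 1.67], [-3.05, -0], [-3.03, 3.03]. Speed limits (rad/s): [2.39, 2.39, 3.01, 3.14, 3.14, 3.14].

INTERFACE

Orientations are given as [roll, pitch, yaw] about the fixed x, y, z axes, in that order (R = Rz(yaw) Ry(pitch) Rx(roll)).
In Python, from station import arm gives the robot as it stands.
- The arm moves only by the tool step_arm, never from a script. Its argument "rows" is a list of rows, each a list of 5 numbers: the shift along the world's x, y, z in m, then the turn about the world's z in rad, then the finger opening in m, from 0 to 0.0876. In form: [[x, y, z, spin, gripper], ...]. A call has 1 to 20 rows; each row is the pose to reach, as a shift and turn from the pose commanded when the call began; what a row does not reach only later rows make up. A row lasts 1/10 s, in which the tool goes at most 50 mm and 8.59 degrees, less where a joint would pass 70% of its speed; a pose out of reach is approached as far as the arm can. A call with a gripper value outside its range is refused whole. The fingers move at their own pace and stop on an object; "newtons" is the grip in N (left out, the last holds). Time passes only in rows, so rows that repeat a pose let the fingers close. It gives the time, the measured TCP pose, the force, the opening and the grip force at its end, in the units of the state.
- arm.get_state(): the state, without advancing time (a new reading comes with each control period).
- arm.grab_frame(name): name is "scene" or "top"; returns a dict with "color" (480x640x3 uint8, blue, green, red), "vfov" (degrees; the focal length in pixels is half the picture's height over the tangent of half this angle, whatever the lens; pixels are square), "cx", "cy" (the principal point, pixels), "k1" (the pictures are not rectified: a ray, as slopes to the right and down, at radius r is drawn at 1 + k1 r^2 times it, then the intrinsics apply), "rvec" (rotation vector, rad) and "tvec" (3), from world to camera coordinates, as OpenCV has them. Camera axes: x right, y down, z forward; pixel columns grow to the right and rows downward; lengths in m; the calibration is good to about 2 mm. A picture is of the moment at which its call begins. There is no depth.
- arm.job_done(): hands the job in; it is judged then, once.
The state is a dict: "t": time; "q": joint angles; "qd": joint speeds; "joint_efforts": joint torques, N m; "eef_pos": TCP position; "ee_rot": TCP orientation; "force": force on the tool from outside, world axes, zero at the start; "moment": the same for the moment, N m; "width": finger opening in m; "gripper_force": force on a finger pad.
Only numpy, scipy, OpenCV 4.12 (cv2) and the standard library are available. Lean on these libraries where they do the work, as an engineer would, in place of code of your own. Each camera call takes 0.05 s, during which the arm holds its last target. There are 200 camera calls.

## Working session

There is one attempt and no reset: what is moved stays moved. The work goes in short steps, Python scripts to look and compute and a tool call to move; the robot and the scene stay as the last step left them, time stands still between calls to the robot, and variables do not carry over. Pictures are saved under pics/ and viewed, at most 10 in all, crops included, and the job is handed in when it is done.

Besides the shell and the picture viewer there is one more tool, called after "Emit:" as name(argument=value, ...) on one line, values as JSON. step_arm: Moves the arm, as the interface text tells. Its arguments: {"type":"object","properties":{"rows":{"type":"array"},"newtons":{"type":"number"}},"required":["rows"]}

```bash
mkdir -p pics; cat > h.py <<'E'
import numpy as np, cv2, pickle
def grab(n):
    from station import arm
    f=arm.grab_frame(n); pickle.dump(f,open(f'{n}.pkl','wb')); return f
def load(n): return pickle.load(open(f'{n}.pkl','rb'))
def cam(f):
    h=f['color'].shape[0]; F=h/2/np.tan(np.radians(f['vfov'])/2)
    R=cv2.Rodrigues(np.array(f['rvec'],float))[0]; return F,R,np.array(f['tvec'],float).ravel()
def K(f):
    F=cam(f)[0]; return np.array([[F,0,f['cx']],[0,F,f['cy']],[0,0,1.]]),np.array([f['k1'],0,0,0,0.])
def proj(f,P):
    k,d=K(f); return cv2.projectPoints(np.array(P,float).reshape(-1,1,3),np.array(f['rvec'],float),cam(f)[2],k,d)[0].reshape(-1,2)
def back(f,uv,z):
    k,d=K(f); F,R,t=cam(f)
    n=cv2.undistortPoints(np.array(uv,float).reshape(-1,1,2),k,d).reshape(-1,2)
    r=np.c_[n,np.ones(len(n))]@R; C=-R.T@t
    return C+r*((z-C[2])/r[:,2])[:,None]
E
python3 - <<'E'
from h import *
from station import arm
for n in('scene','top'):
    f=grab(n); cv2.imwrite(f'pics/{n}0.png',f['color']); F,R,t=cam(f); print(n,F,-R.T@t,f['k1'])
print(arm.get_state())
E
```

```text
scene 624.614968999032 [1.32630891 0.05005841 0.73545497] 0.0005502590881495722
top 456.57530579193906 [0.52054466 0.07325237 0.76657517] -0.047257654676127574
{'t': 0.1, 'q': array([ 1.59609336e+00,  3.59344593e-01,  1.11785670e-02, -2.82809283e-04,
       -1.22407301e+00, -2.88047505e-01]), 'qd': array([ 0.00177682, -0.00220025,  0.00223292, -0.00092343, -0.00034786,
        0.00046251]), 'joint_efforts': array([-1.14977578e-03, -5.84166741e+01,  2.93750274e+01,  7.01546699e+00,
        1.01659991e-02, -5.35720562e-05]), 'eef_pos': array([0.17527826, 0.65142118, 0.22571425]), 'ee_rot': array([ 3.14013385e+00, -1.54961248e-04, -2.62846658e-01]), 'force': array([-0.64571885,  0.46388315, -0.42416671]), 'moment': array([-0.01730177,  0.05922856, -0.04205987]), 'gripper_force': 0.0, 'width': 0.0875183408049301}
```

View pics/top0.png

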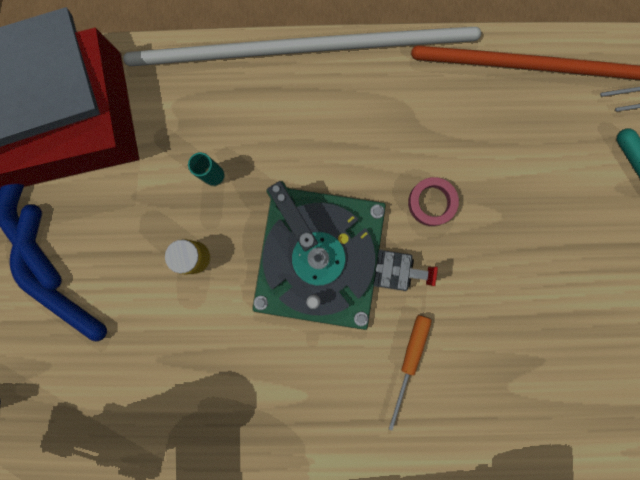

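View pics/scene0.png

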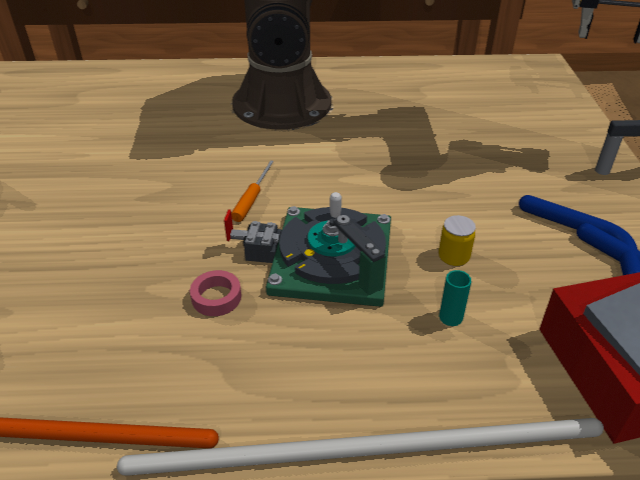

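The top view shows the jig near pixel (318,258). The bar and red tab point right to (432,275), the handle is at (313,302) and the yellow dot at (344,239). The tape (434,202) and screwdriver (415,345) lie either side of the tab. The scene view agrees with this. Next I'll enlarge the jig for accurate points.

```bash
python3 - <<'E'
from h import *
f=load('top'); c=f['color'][170:340,240:450]
cv2.imwrite('pics/topcrop.png',cv2.resize(c,None,fx=3.5,fy=3.5,interpolation=cv2.INTER_CUBIC))
for n in('top','scene'):
    f=load(n); h=cv2.cvtColor(f['color'],cv2.COLOR_BGR2HSV)
    roi=np.zeros(h.shape[:2],np.uint8)
    if n=='top': roi[170:340,240:450]=255
    else: roi[180:310,215:400]=255
    for name,lo,hi in(('yel',(24,150,120),(34,255,255)),('red',(0,200,60),(4,255,255)),('teal',(80,150,60),(95,255,255)),('white',(0,0,150),(180,40,255))):
        m=cv2.inRange(h,lo,hi)&roi
        k,l,s,ce=cv2.connectedComponentsWithStats(m)
        print(n,name,[(s[i].tolist(),ce[i].round(1).tolist()) for i in range(1,k) if s[i,4]>12])
E
```

```text
top yel [([340, 234, 8, 9, 55], [343.7, 237.9])]
top red [([427, 267, 10, 18, 87], [431.6, 275.4])]
top teal [([292, 233, 53, 52, 1453], [319.9, 260.8])]
top white [([309, 298, 8, 9, 53], [312.4, 302.2])]
scene yel [([304, 249, 10, 7, 47], [308.6, 252.2])]
scene red [([225, 210, 8, 31, 152], [228.1, 224.1])]
scene teal [([308, 221, 47, 35, 836], [327.4, 242.0])]
scene white [([331, 192, 10, 7, 44], [336.1, 194.8])]
```

View pics/topcrop.png

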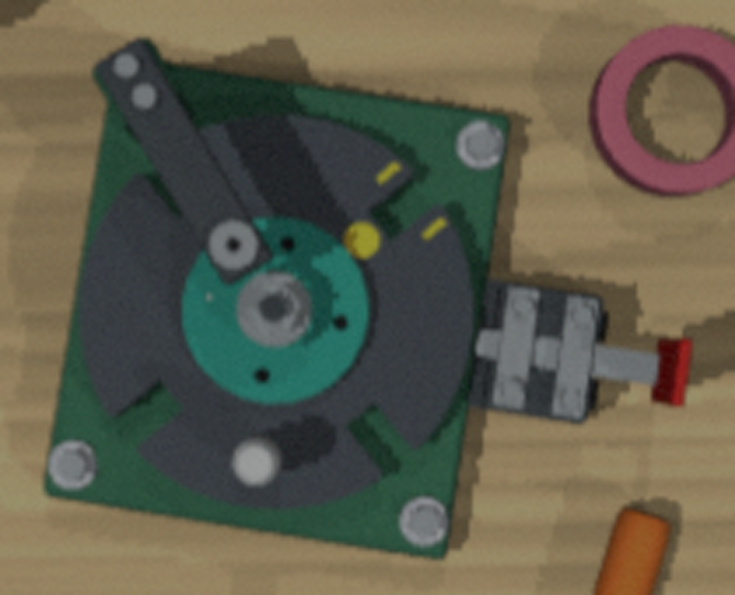

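The crop shows base corners at (508,118), (46,492) and (445,558), the plate rim spanning x 80–474, and the teal foot centred at about (276,310). The handle top is at (256,462), the dot at (362,240) and the tab's top edge at about (681,372).

```bash
python3 - <<'E'
from h import *
f=load('top'); s=load('scene')
P=lambda *a:np.array(a,float)/3.5+[240-.35,170-.35]
b=lambda uv,z:back(f,[uv],z)[0]
TR,BL,BR=[b(P(*p),.022) for p in((508,118),(46,492),(445,558))]
print('corners',TR,BL,BR,np.linalg.norm(TR-BR),np.linalg.norm(BL-BR), 'yaw',np.arctan2(*(TR-BR)[[1,0]]),np.arctan2(*(BL-BR)[[1,0]])-np.pi/2,'mid',(TR+BL)/2)
ft=b(P(276.5,310.5),.047); pl=b(P(277,310),.038); print('foot',ft,'plate',pl)
dot=b([343.7,237.9],.038); hd=b([312.4,302.2],.085); tab=b(P(674,341),.074),b(P(668,403),.074),b(P(690,341),.074),b(P(685,404),.074)
print('dot',dot,'handle',hd); print('tab',*tab, np.mean(tab,0))
print('scene: dot',back(s,[[308.6,252.2]],.038),'hd',back(s,[[336.1,194.8]],.083))
c=(ft+pl)/2
for n,p in(('dot',dot),('hd',hd),('tab',np.mean(tab,0))): d=p-c; print(n,np.hypot(*d[:2]),np.degrees(np.arctan2(d[1],d[0])))
for n,uv,z in(('tape',(434,202),.025),('scr',(423,320),.02),('scrend',(408,372),.02)): print(n,b(uv,z))
E
```

```text
corners [ 0.62538612 -0.01586134  0.022     ] [0.45451667 0.20217634 0.022     ] [0.42201336 0.01821753 0.022     ] 0.20620826103136428 0.18680821723576732 yaw -0.16602601078081689 -0.1748829940091976 mid [0.53995139 0.0931575  0.022     ]
foot [0.53640599 0.0933671  0.047     ] plate [0.53682827 0.0933876  0.038     ]
dot [0.5686338  0.05310426 0.038     ] handle [0.47083265 0.10250963 0.085     ]
tab [ 0.51988471 -0.07871457  0.074     ] [ 0.49332743 -0.0752699   0.074     ] [ 0.5197669  -0.08562456  0.074     ] [ 0.49277381 -0.08257683  0.074     ] [ 0.50643822 -0.08054647  0.074     ]
scene: dot [[0.56501389 0.05394238 0.038     ]] hd [[0.46964218 0.10375195 0.083     ]]
dot 0.051448897467828984 -51.515674072757776
hd 0.06641532701533445 172.09664374314943
tab 0.17652268874468535 -99.84383482520475
tape [ 0.62585976 -0.09603283  0.025     ]
scr [ 0.43482804 -0.07297746  0.02      ]
scrend [ 0.3524578  -0.04661816  0.02      ]
```

Measured values: axis at (0.537, 0.0935), jig yaw −9.8°, plate angle about 0.83 rad, tab about 4 mm in. These agree with the given sizes: handle radius 66, dot and bar directions consistent. Next I move next to the handle, high, with the fingers closed.

Emit:
step_arm(rows=[[0.017, -0.034, 0, 0, 0], [0.034, -0.069, 0, 0, 0], [0.051, -0.103, 0, 0.02, 0], [0.068, -0.138, 0, 0.03, 0], [0.085, -0.172, 0, 0.04, 0], [0.102, -0.207, 0, 0.05, 0], [0.119, -0.241, 0, 0.06, 0], [0.136, -0.276, 0, 0.07, 0], [0.153, -0.31, 0, 0.08, 0], [0.17, -0.345, 0, 0.09, 0], [0.187, -0.379, 0, 0.1, 0], [0.204, -0.414, 0, 0.11, 0], [0.221, -0.448, 0, 0.12, 0], [0.238, -0.483, 0, 0.13, 0], [0.255, -0.517, -0.01, 0.13, 0], [0.272, -0.552, -0.03, 0.13, 0], [0.289, -0.586, -0.05, 0.13, 0], [0.289, -0.59, -0.07, 0.13, 0], [0.289, -0.59, -0.08, 0.13, 0], [0.289, -0.59, -0.08, 0.13, 0]], newtons=10)

```text
t: 2.1
eef_pos: [0.4634, 0.0614, 0.1453]
ee_rot: [3.14, 0.003, -0.133]
force: [-0.3, -0.6, -0.3]
width: 0.0005
gripper_force: 0.0
```

Emit:
step_arm(rows=[[0, 0, -0.015, 0, 0], [0, 0, -0.03, 0, 0], [0, 0, -0.045, 0, 0], [0, 0, -0.05, 0, 0], [0, 0, -0.05, 0, 0]])

```text
t: 2.6
eef_pos: [0.4643, 0.0626, 0.0968]
ee_rot: [3.141, 0.0, -0.131]
force: [-0.6, 0.7, 1.2]
width: -0.0001
gripper_force: 0.0
```

```bash
python3 - <<'E'
from h import *
from station import arm
f=grab('scene'); cv2.imwrite('pics/s1.png',cv2.resize(f['color'][130:310,200:420],None,fx=3,fy=3,interpolation=cv2.INTER_CUBIC))
e=arm.get_state()['eef_pos'];print(e,(proj(f,[e])-[200,130])*3)
E
```

```text
[0.46470431 0.06257102 0.09731164] [[336.04757662 170.63659652]]
```

View pics/s1.png

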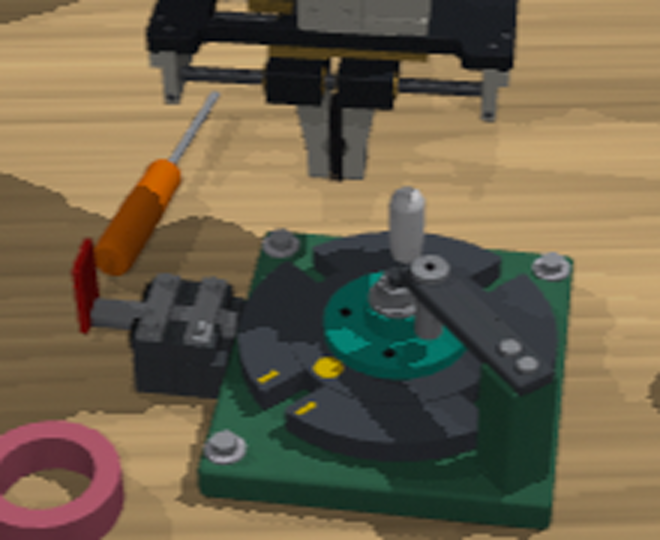

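The view shows the closed fingers about 10 mm to the bar side of the handle, with the tip tapering to about 31 mm wide. All else is clear. I descend to z≈0.062 and then edge towards contact.

Emit:
step_arm(rows=[[0, 0, -0.012, 0, 0], [0, 0, -0.024, 0, 0], [0, 0, -0.035, 0, 0], [0, 0, -0.035, 0, 0], [0, 0.002, -0.035, 0, 0], [0.001, 0.004, -0.035, 0, 0], [0.001, 0.006, -0.035, 0, 0], [0.001, 0.008, -0.035, 0, 0], [0.001, 0.01, -0.035, 0, 0], [0.002, 0.012, -0.035, 0, 0], [0.002, 0.012, -0.035, 0, 0]])

```text
t: 3.75
eef_pos: [0.4666, 0.0741, 0.0616]
ee_rot: [-3.141, -0.0, -0.132]
force: [-0.6, -0.2, 0.3]
width: 0.0003
gripper_force: 0.0
```

Emit:
step_arm(rows=[[-0.0004, 0.0017, 0, -0.024, 0], [-0.001, 0.0042, 0, -0.06, 0], [-0.0015, 0.0067, 0, -0.094, 0], [-0.0019, 0.0092, 0, -0.13, 0], [-0.0022, 0.0118, 0, -0.164, 0], [-0.0024, 0.0143, 0, -0.2, 0], [-0.0026, 0.0169, 0, -0.234, 0], [-0.0026, 0.0194, 0, -0.27, 0], [-0.0026, 0.0219, 0, -0.304, 0], [-0.0024, 0.0245, 0, -0.34, 0], [-0.0022, 0.027, 0, -0.374, 0], [-0.0019, 0.0296, 0, -0.41, 0], [-0.0015, 0.0321, 0, -0.443, 0], [-0.001, 0.0346, 0, -0.478, 0], [-0.0004, 0.0371, 0, -0.513, 0], [0.0002, 0.0395, 0, -0.548, 0], [0.001, 0.042, 0, -0.583, 0], [0.0018, 0.0444, 0, -0.618, 0], [0.0018, 0.0444, 0, -0.618, 0]])

```text
t: 5.65
eef_pos: [0.4675, 0.1177, 0.0613]
ee_rot: [3.14, 0.0, -0.752]
force: [-2.1, -1.6, 1.4]
width: 0.0009
gripper_force: 1.5
```

```bash
python3 - <<'E'
from h import *
f=grab('scene'); g=grab('top'); cv2.imwrite('pics/s2.png',np.hstack([cv2.resize(x,None,fx=2,fy=2,interpolation=cv2.INTER_CUBIC) for x in(f['color'][150:310,215:400],g['color'][170:330,245:450])]))
h=cv2.cvtColor(f['color'],cv2.COLOR_BGR2HSV)
m=cv2.inRange(h,(24,150,120),(34,255,255)); m[:200]=0;m[310:]=0;m[:,:215]=0;m[:,400:]=0
k,l,s,ce=cv2.connectedComponentsWithStats(m)
for i in range(1,k):
    if s[i,4]>8:
        p=back(f,[ce[i]],.038)[0];d=p-[.536,.0935,.038];print(s[i].tolist(),p,np.hypot(*d[:2]),np.degrees(np.arctan2(d[1],d[0]))+99.8)
E
```

```text
[299, 239, 8, 6, 38] [0.53778344 0.04418643 0.038     ] 0.049345812653775155 11.871216859815263
```

View pics/s2.png

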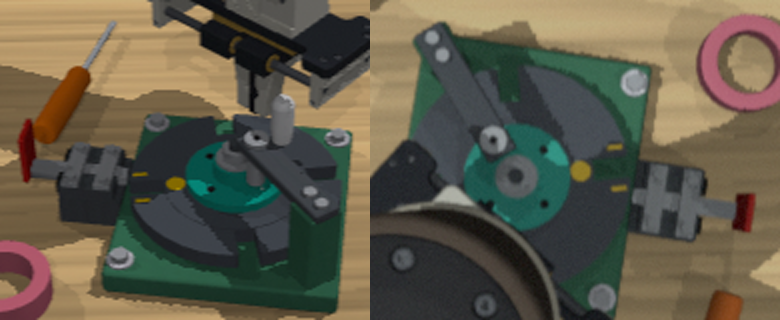

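The view shows the plate turned by about 35°, with the notch still short of the bar. I measure the dot and the lines in the top image.

```bash
cat > ang.py <<'E'
from h import *
def go(f,ax=(.5368,.0934),yaw=-9.8):
    h=cv2.cvtColor(f['color'],cv2.COLOR_BGR2HSV)
    m=cv2.inRange(h,(22,110,90),(36,255,255)); M=np.zeros_like(m); M[200:330,325:385]=m[200:330,325:385]
    k,l,s,ce=cv2.connectedComponentsWithStats(M)
    for i in range(1,k):
        if s[i,4]>5:
            p=back(f,[ce[i]],.038)[0]; d=p[:2]-ax; print(s[i].tolist(),p[:2].round(4),'r',np.hypot(*d).round(4),'ang',(np.degrees(np.arctan2(d[1],d[0]))+90-yaw).round(2))
    h2=cv2.inRange(h,(0,190,60),(5,255,255)); M=np.zeros_like(h2); M[255:300,395:450]=h2[255:300,395:450]
    uv=np.argwhere(M)[:,::-1]; print('red x,y range',uv.min(0),uv.max(0),uv.mean(0))
if __name__=='__main__': go(grab('top'))
E
python3 -c "
from ang import *
go(load('top'))"
```

```text
[364, 242, 7, 3, 20] [0.5598 0.0159] r 0.0809 ang 26.31
[345, 250, 11, 11, 86] [0.5409 0.044 ] r 0.0496 ang 14.55
[366, 263, 7, 3, 19] [0.5266 0.0141] r 0.08 ang 2.44
red x,y range [431 267] [436 284] [433.59322034 275.59322034]
```

Emit:
step_arm(rows=[[0.0005, 0.0011, 0, -0.017, 0], [0.0009, 0.0023, 0, -0.035, 0], [0.0014, 0.0035, 0, -0.052, 0], [0.0019, 0.0047, 0, -0.07, 0], [0.003, 0.007, 0, -0.105, 0], [0.0041, 0.0093, 0, -0.14, 0], [0.0054, 0.0115, 0, -0.175, 0], [0.0067, 0.0137, 0, -0.21, 0], [0.0067, 0.0137, 0, -0.21, 0], [0.0067, 0.0137, 0, -0.21, 0]])

```text
t: 6.75
eef_pos: [0.475, 0.1322, 0.0615]
ee_rot: [-3.141, 0.0, -0.96]
force: [-2.6, -0.8, 0.4]
width: 0.0006
gripper_force: 0.9
```

```bash
python3 ang.py
```

```text
[366, 253, 8, 4, 23] [0.5414 0.0131] r 0.0805 ang 13.11
[345, 258, 11, 10, 87] [0.5293 0.0442] r 0.0498 ang 1.17
[363, 274, 8, 4, 23] [0.5089 0.0179] r 0.0805 ang -10.48
red x,y range [431 268] [436 285] [433.68965517 276.03448276]
```

About 1.25° remains, so I nudge that much, then back off and lift.

Emit:
step_arm(rows=[[0.0004, 0.0006, 0, -0.01, 0], [0.0008, 0.0013, 0, -0.021, 0], [0.0008, 0.0013, 0, -0.021, 0], [0.0008, 0.0013, 0, -0.021, 0]])

```text
t: 7.2
eef_pos: [0.4755, 0.1331, 0.0615]
ee_rot: [3.141, 0.0, -0.982]
force: [-3.9, -1.8, -0.0]
width: 0.0002
gripper_force: 1.6
```

```bash
python3 ang.py
```

```text
[366, 254, 7, 4, 21] [0.5405 0.0134] r 0.0801 ang 12.42
[345, 258, 10, 11, 87] [0.5288 0.0444] r 0.0497 ang 0.54
[363, 274, 8, 4, 23] [0.5076 0.0182] r 0.0806 ang -11.44
red x,y range [431 267] [436 284] [433.66071429 275.39285714]
```

It's within 0.5° (0.7 mm) of the bar line, well inside the nose taper's reach. I back off, lift, and cross over to outside the tab.

Emit:
step_arm(rows=[[-0.004, -0.003, 0, 0, 0], [-0.01, -0.007, 0, 0, 0], [-0.0165, -0.0115, 0, 0, 0], [-0.0165, -0.0115, 0.02, 0, 0], [-0.0165, -0.0115, 0.05, 0, 0], [-0.0165, -0.0115, 0.08, 0, 0], [-0.0165, -0.0115, 0.1, 0.05, 0], [-0.013, -0.032, 0.1, 0.14, 0], [-0.009, -0.056, 0.1, 0.23, 0], [-0.005, -0.08, 0.1, 0.32, 0], [-0.001, -0.104, 0.1, 0.41, 0], [0.003, -0.128, 0.1, 0.5, 0], [0.007, -0.152, 0.1, 0.59, 0], [0.011, -0.176, 0.1, 0.68, 0], [0.016, -0.2, 0.1, 0.76, 0], [0.02, -0.225, 0.1, 0.81, 0], [0.025, -0.2495, 0.1, 0.81, 0], [0.025, -0.2495, 0.09, 0.81, 0], [0.025, -0.2495, 0.09, 0.81, 0]])

```text
t: 9.15
eef_pos: [0.4994, -0.1167, 0.1503]
ee_rot: [3.142, 0.002, -0.174]
force: [-0.1, 0.3, 0.9]
width: 0.0008
gripper_force: 0.0
```

```bash
python3 ang.py; python3 - <<'E'
from h import *
g=load('top'); f=grab('scene')
cv2.imwrite('pics/s3.png',np.hstack([cv2.resize(x,None,fx=2,fy=2,interpolation=cv2.INTER_CUBIC) for x in(f['color'][120:300,190:390],g['color'][170:350,270:470])]))
E
```

```text
[366, 254, 7, 3, 18] [0.5406 0.0135] r 0.08 ang 12.52
[345, 258, 10, 9, 73] [0.5295 0.0443] r 0.0496 ang 1.4Traceback (most recent call last):
  File "ang.py", line 11, in <module>
    if __name__=='__main__': go(grab('top'))
                             ~~^^^^^^^^^^^^^
  File "ang.py", line 10, in go
    uv=np.argwhere(M)[:,::-1]; print('red x,y range',uv.min(0),uv.max(0),uv.mean(0))
                                                     ~~~~~~^^^
    return umr_minimum(a, axis, None, out, keepdims, initial, where)
ValueError: zero-size array to reduction operation minimum which has no identity
```

View pics/s3.png

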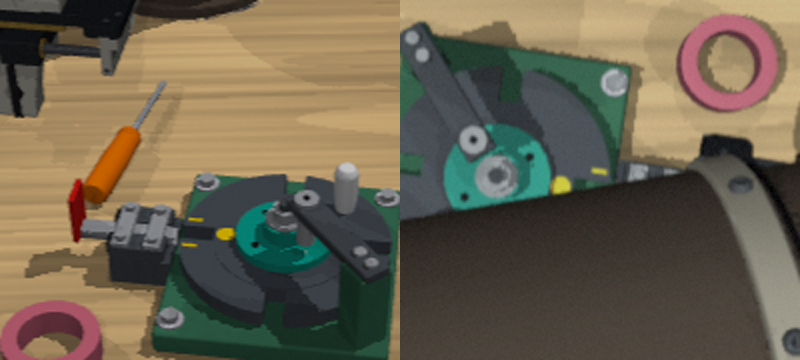

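The scene view shows the notch facing the bar with its nose just short of the rim, and the plate where I left it. I descend beside the tab and approach it along the jig's +y.

Emit:
step_arm(rows=[[0, 0, -0.02, 0, 0], [0, 0, -0.04, 0, 0], [0, 0, -0.06, 0, 0], [0, 0, -0.08, 0, 0], [0, 0, -0.1, 0, 0], [0, 0, -0.1, 0, 0], [0.0005, 0.002, -0.1, 0, 0], [0.0007, 0.004, -0.1, 0, 0], [0.001, 0.006, -0.1, 0, 0], [0.001, 0.006, -0.1, 0, 0]])

```text
t: 10.25
eef_pos: [0.5023, -0.1099, 0.0524]
ee_rot: [-3.141, -0.002, -0.171]
force: [0.5, -0.3, -0.7]
width: 0.0007
gripper_force: 0.0
```

```bash
python3 - <<'E'
from h import *
f=grab('scene')
cv2.imwrite('pics/s4.png',cv2.resize(f['color'][150:290,190:350],None,fx=4,fy=4,interpolation=cv2.INTER_CUBIC))
E
```

```text
(no output)
```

View pics/s4.png

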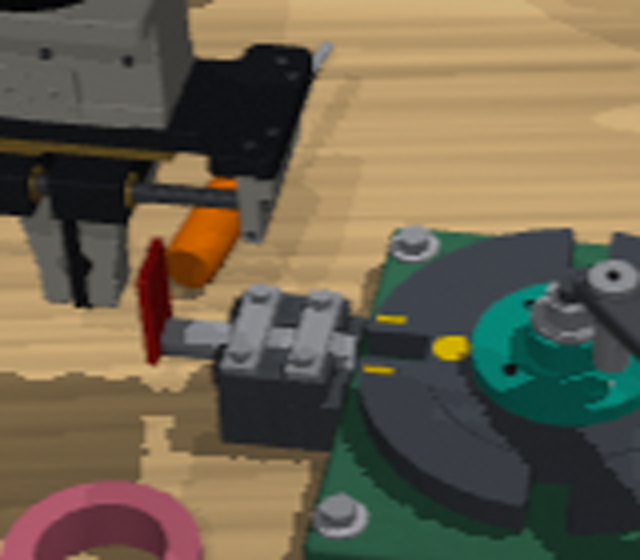

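The fingers stand about 8 mm outside the tab and centred on it, with the gripper body clear. I push along +y at 20 mm/s.

Emit:
step_arm(rows=[[0.0003, 0.002, 0, 0, 0], [0.0007, 0.004, 0, 0, 0], [0.001, 0.006, 0, 0, 0], [0.0014, 0.008, 0, 0, 0], [0.0017, 0.01, 0, 0, 0], [0.002, 0.0118, 0, 0, 0], [0.0024, 0.0138, 0, 0, 0], [0.0027, 0.0158, 0, 0, 0], [0.0031, 0.0177, 0, 0, 0], [0.0031, 0.0177, 0, 0, 0]])

```text
t: 11.3
eef_pos: [0.5048, -0.0923, 0.0515]
ee_rot: [-3.142, 0.0, -0.172]
force: [-0.1, -1.2, 0.6]
width: -0.0
gripper_force: 0.6
```

```bash
python3 - <<'E'
from h import *
f=grab('scene'); h=cv2.cvtColor(f['color'],cv2.COLOR_BGR2HSV)
M=cv2.inRange(h,(0,200,60),(4,255,255)); M[:180]=0;M[280:]=0;M[:,:200]=0;M[:,300:]=0
print(np.argwhere(M).mean(0)[::-1],len(np.argwhere(M)))
E
```

```text
[233.4295302  224.51677852] 149
```

Contact was made and the tab has moved about 9 mm at low force. I continue.

Emit:
step_arm(rows=[[0.0003, 0.002, 0, 0, 0], [0.0007, 0.004, 0, 0, 0], [0.001, 0.006, 0, 0, 0], [0.0014, 0.008, 0, 0, 0], [0.0017, 0.01, 0, 0, 0], [0.002, 0.0118, 0, 0, 0], [0.002, 0.0118, 0, 0, 0], [0.002, 0.0118, 0, 0, 0]])

```text
t: 12.15
eef_pos: [0.5068, -0.0805, 0.0516]
ee_rot: [-3.141, -0.0, -0.172]
force: [0.0, -0.2, 0.5]
width: 0.0005
gripper_force: 0.1
```

Emit:
step_arm(rows=[[0.0002, 0.001, 0, 0, 0], [0.0003, 0.002, 0, 0, 0], [0.0003, 0.002, 0, 0, 0]])

```text
t: 12.45
eef_pos: [0.5071, -0.0788, 0.0516]
ee_rot: [3.142, -0.0, -0.172]
force: [0.9, -2.5, -1.2]
width: 0.0006
gripper_force: 0.9
```

Emit:
step_arm(rows=[[0.0001, 0.0005, 0, 0, 0], [0.0002, 0.001, 0, 0, 0], [0.0002, 0.001, 0, 0, 0]])

```text
t: 12.75
eef_pos: [0.5072, -0.0778, 0.0515]
ee_rot: [3.142, 0.0, -0.172]
force: [0.0, -2.3, -1.1]
width: 0.0007
gripper_force: 1.1
```

Emit:
step_arm(rows=[[0.0001, 0.0005, 0, 0, 0], [0.0002, 0.001, 0, 0, 0], [0.0002, 0.001, 0, 0, 0]])

```text
t: 13.05
eef_pos: [0.5075, -0.0768, 0.0516]
ee_rot: [-3.142, 0.0, -0.172]
force: [0.2, -2.1, 0.3]
width: 0.0007
gripper_force: 1.1
```

Emit:
step_arm(rows=[[0.0001, 0.0005, 0, 0, 0], [0.0002, 0.001, 0, 0, 0], [0.0002, 0.001, 0, 0, 0]])

```text
t: 13.35
eef_pos: [0.5076, -0.0759, 0.0515]
ee_rot: [3.141, 0.0, -0.172]
force: [0.3, -3.3, 0.0]
width: 0.0006
gripper_force: 1.9
```

Emit:
step_arm(rows=[[0.0001, 0.0005, 0, 0, 0], [0.0002, 0.001, 0, 0, 0], [0.0002, 0.001, 0, 0, 0]])

```text
t: 13.65
eef_pos: [0.5077, -0.0752, 0.0515]
ee_rot: [3.141, 0.0, -0.172]
force: [0.8, -5.9, 0.7]
width: 0.0004
gripper_force: 3.1
```

Emit:
step_arm(rows=[[0.0001, 0.0005, 0, 0, 0], [0.0002, 0.001, 0, 0, 0], [0.0002, 0.001, 0, 0, 0], [0.0002, 0.001, 0, 0, 0]])

```text
t: 14.05
eef_pos: [0.5077, -0.0746, 0.0516]
ee_rot: [3.14, 0.001, -0.172]
force: [1.0, -9.7, 0.2]
width: 0.0003
gripper_force: 4.3
```

```bash
python3 - <<'E'
from h import *
f=grab('scene')
cv2.imwrite('pics/s5.png',cv2.resize(f['color'][180:290,215:345],None,fx=5,fy=5,interpolation=cv2.INTER_CUBIC))
E
```

```text
(no output)
```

View pics/s5.png

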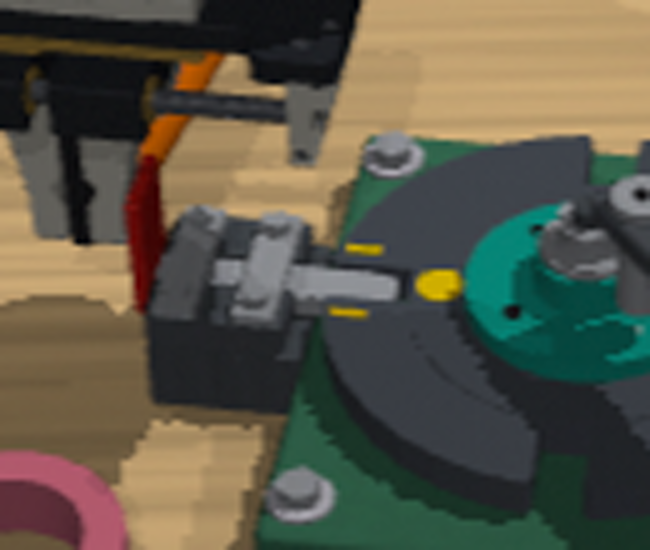

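The tab is up against the guide's end, the nose is deep in the dotted notch, and the force climbed like the buffers' spring (about 10 N). I back off gently and lift.

Emit:
step_arm(rows=[[-0.0003, -0.002, 0, 0, 0], [-0.0007, -0.004, 0, 0, 0], [-0.0014, -0.008, 0, 0, 0], [-0.003, -0.018, 0, 0, 0], [-0.005, -0.03, 0, 0, 0], [-0.005, -0.03, 0.03, 0, 0], [-0.005, -0.03, 0.07, 0, 0], [-0.005, -0.06, 0.11, 0, 0], [-0.005, -0.1, 0.13, 0, 0], [-0.005, -0.14, 0.13, 0, 0], [-0.005, -0.18, 0.13, 0, 0], [-0.005, -0.18, 0.13, 0, 0], [-0.005, -0.18, 0.13, 0, 0]])

```text
t: 15.4
eef_pos: [0.5022, -0.2552, 0.1811]
ee_rot: [-3.141, 0.001, -0.175]
force: [0.6, -0.1, -0.8]
width: 0.0004
gripper_force: 0.0
```

```bash
python3 ang.py; python3 - <<'E'
from h import *
g=load('top'); f=grab('scene')
cv2.imwrite('pics/s6.png',np.hstack([cv2.resize(x,None,fx=2,fy=2,interpolation=cv2.INTER_CUBIC) for x in(f['color'][140:330,190:390],g['color'][170:360,270:470])]))
E
```

```text
[366, 254, 7, 4, 19] [0.5404 0.0133] r 0.0802 ang 12.4
[345, 258, 10, 11, 83] [0.5288 0.0442] r 0.0498 ang 0.52
[363, 274, 8, 4, 22] [0.5077 0.0181] r 0.0808 ang -11.34
red x,y range [411 265] [419 282] [415.30973451 273.38053097]
```

View pics/s6.png

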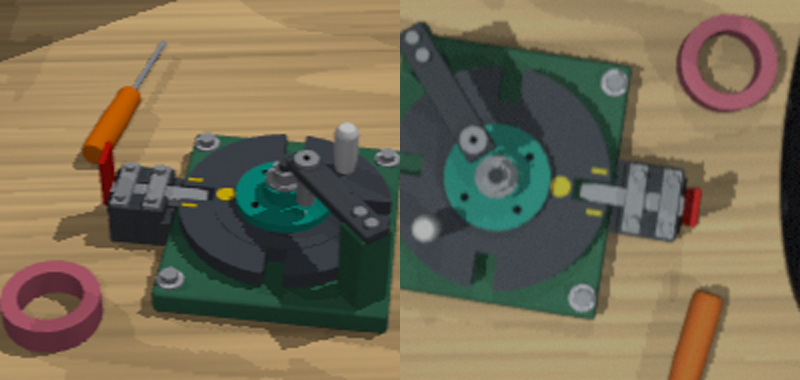

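Both views show the bar home in the dotted notch, the tab against the guide, and the tape and screwdriver where they were, with nothing touching. I hand it in.

```bash
python3 -c "
from station import arm
print(arm.job_done())"
```

```text
the job is handed in; nothing more can be done
None
```

The plate is turned so the yellow-dot notch faces the lock bar (within about 0.5° by camera), the bar is pushed home onto its buffers at about 10 N, and the job was handed in at about 15 s with the arm clear and nothing else touched.

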